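# Do up the captive cover screws of the saw's dust box

## Task

The two big cross-slotted screws on the cover of the saw's dust box are loose. Take the orange T-handled key from its wooden rack, use its blade to turn both screws clockwise until each comes firmly up against its stop, then hang the key back upright on its rack as you found it. Only the key may touch the box and screws, never the fingers; leave the glue bottle, wax tin and offcut where they are.

Things in the scene. Friction and masses are not known exactly. Their poses are not given: they have to be found in the camera images.
- key: Orange T-handled key, 0.2 kg. Origin: middle of the blade's lower edge; z up the shaft, x along blade width and handle. Blade 30 wide (x), 5 thick (y), 12 tall, its lowest 4 mm only 3 thick. Round shaft 15 across, from 11 to 71 mm above the origin. Handle bar 110 long (x), 16 thick (y), from 71 to 101 mm above the origin. Grip the bar's middle across its thickness. All in mm.
- rack: Fixed wooden key rack. Origin: centre of underside; z up. Foot 100 (x) by 130 mm (y); two upright cheeks, each 55 deep (x) and 36 wide (y), centred 41 mm either side in y, tops 90 mm up. The key's shaft hangs in the 46 mm gap; its bar lies along y across both cheek tops, so the key's origin is 19 mm above the rack's.
- dustbox: Fixed black dust box with aluminium cover, 130 mm (x) by 300 mm (y), cover top 86 mm above its origin, which is the centre of its underside; z up. A grey hose spigot sticks 50 mm out of its +x side.
- head_left (a point): Left screw: centre of its head's top face, on the turning axis, 105 mm towards +y of the box's middle. Axes are the box's, NOT the slots'. Brass head 50 mm across, top 16 mm above the cover; two slots crossing at right angles, 8.5 mm wide, 9 mm deep, run right across it through the centre. The key's blade fits either slot, so it engages every quarter turn.
- head_right (a point): The same for the right screw, 105 mm towards -y.
- screw_left (a joint): Turn of the left screw in rad, growing clockwise seen from above; firm stop at 2.9. It tells the turn done, NOT where the slots point: that differs between screws and runs and must be seen or felt. Resists turning with about 0.35 N m and stays where it is left.
- screw_right (a joint): The same for the right screw.
- glue: Bystander: yellow glue bottle, 52 mm across, 120 mm tall, standing; origin at the centre of its base.
- wax: Bystander: green wax tin, 64 mm across, 30 mm tall; origin at the centre of its base.
- offcut: Bystander: wooden offcut lying flat, 50 by 110 by 19 mm; origin at the centre of its underside.
Mind the look-alikes: they are no part of the job. What is meant by the key is not blue, and is the smaller of those in its own colour. Of the things that look like the rack, the larger one is meant.

How it is judged:
By the outcome, as a careful person would: the job done as asked, in the order asked, and still so for the second after the job is handed in, with the robot touching nothing.
It also fails if it takes over 72 s, if anything falls off the work surface, if the arm or the gripper's body presses on something with over 40 N, if the wrist force passes 120 N, or if a joint passes its speed limit or range.

## Robot

A 6-joint arm with a two-finger parallel gripper is mounted at the origin on the work surface. World frame = base frame: x ahead of the robot, y to its left, z up, the work surface at z = 0. Lengths are in mm, angles in rad, forces in N, time in s.
With the tool pointing down it reaches from about 275 to 1000 mm from the base axis. Payload 8.4 kg.
Tool frame: the origin (TCP) lies between the finger pads; the fingertips stand 17 mm ahead of it and the grasp point (between the pads) lies 2 mm behind it; z points along the fingers, y is the line along which they close (so a half turn about z gives the same grasp; the last joint's range is limited). The gripper opens to 85 mm and grips with 20 to 120 N. Pads are 22 mm wide; open, the fingers measure 114 mm over their backs; the gripper's body (76 mm by 85 mm) begins 54 mm behind the grasp point. The pads swing forward as they close: fully open they stand 13 mm farther back than shut.
Start: joints at [-0.002, 0.353, 1.633, -0, 1.155, -0.002], TCP at [625.002, -0, 248.281] pointing down, gripper open.
Joint ranges: [-2.63, 2.63], [-0.92, 2.1], [0.06, 2.66], [-1.3, 4.44], [0, 2.69], [-3.02, 3.02]. Speed limits (rad/s): [2.22, 2.22, 2.79, 3.14, 3.14, 3.14].

## Interface

Orientations are given as [roll, pitch, yaw] about the fixed x, y, z axes, in that order (R = Rz(yaw) Ry(pitch) Rx(roll)).
In Python, from rig import sense, grab_frame, sign_off gives the robot as it stands. The module is installed in compiled form; this text tells all that it offers.
- The arm moves only by the tool send_rows, never from a script. Its argument "moves" is a list that holds one entry, the list of rows, each a list of 7 numbers: the shift along the world's x, y, z in m, then the turn, a rotation vector about the world's x, y, z in rad, then the opening, from -1 (shut) to 1 (fully open). In form: [[[dx, dy, dz, rx, ry, rz, jaw], ...]]. A call has 1 to 10 rows; each row shifts and turns the commanded pose from where the row before left it; what a row does not reach is not made up. A row lasts 1/10 s, in which the tool goes at most 50 mm and 8.59 degrees, less where a joint would pass 70% of its speed; a pose out of reach is approached as far as the arm can. A call with a gripper value outside its range is refused whole. The fingers move at their own pace and stop on an object; "grip_force" is the grip in N (left out, the last holds). Time passes only in rows, so rows that do not move let the fingers close. It gives the time, the measured TCP pose, the force, the opening and the grip force at its end, in the units of the state.
- sense(): the state, without advancing time (a new reading comes with each control period).
- grab_frame(name): name is "scene" or "side" or "wrist"; returns a dict with "img" (400x640x3 uint8, red, green, blue), "mtx" (3x3 intrinsics, pixels), "dist" ([k1, k2, p1, p2, k3] as OpenCV has them; the pictures are not rectified), "rvec" (rotation vector, rad) and "tvec" (3), from world to camera coordinates, as OpenCV has them; the wrist camera has in their place "T_tool_cam" (4x4, takes a point from camera to tool coordinates, whose origin is the TCP and whose axes are the flange's). Camera axes: x right, y down, z forward; pixel columns grow to the right and rows downward; lengths in mm; the calibration is good to about 2 mm. A picture is of the moment at which its call begins: read the wrist's pose just before it. There is no depth.
- sign_off(): hands the job in; it is judged then, once.
The state is a dict: "clock": time; "qpos": joint angles; "qvel": joint speeds; "joint_efforts": joint torques, N m; "eef_pos": TCP position; "tcp_rot": TCP orientation; "contact_force": force on the tool from outside, world axes, zero at the start; "wrist_torque": the same for the moment, N m; "opening": opening from 0.0 (shut) to 1.0 (fully open); "grasp_force": force on a finger pad.
Only numpy, scipy, OpenCV 4.12 (cv2) and the standard library are available. Lean on these libraries where they do the work, as an engineer would, in place of code of your own. Each camera call takes 0.05 s, during which the arm holds its last target. There are 200 camera calls.

## Working session

There is one attempt and no reset: what is moved stays moved. The work goes in short steps, Python scripts to look and compute and a tool call to move; the robot and the scene stay as the last step left them, time stands still between calls to the robot, and variables do not carry over. Pictures are saved under pics/ and viewed, at most 10 in all, crops included, and the job is handed in when it is done.

Besides the shell and the picture viewer there is one more tool, called after "Emit:" by a JSON object that holds its "method" and its "body". send_rows: Moves the arm, as the interface text tells. Its arguments: {"type":"object","properties":{"moves":{"type":"array"},"grip_force":{"type":"number"}},"required":["moves"]}

```bash
mkdir -p pics; cat > h.py <<'E'
import numpy as np, cv2
from rig import sense, grab_frame, sign_off
def save(n,f): cv2.imwrite(f'pics/{n}.png',f['img'][:,:,::-1])
def cam(f,s=None):
    if 'rvec' in f: 
        R=cv2.Rodrigues(np.array(f['rvec'],float))[0]; t=np.array(f['tvec'],float).ravel(); return R,t
    from scipy.spatial.transform import Rotation as Ro
    T=np.eye(4);T[:3,:3]=Ro.from_euler('xyz',s['tcp_rot']).as_matrix();T[:3,3]=s['eef_pos']
    M=np.linalg.inv(T@np.array(f['T_tool_cam'])); return M[:3,:3],M[:3,3]
def topix(P,f,s=None):
    R,t=cam(f,s); return cv2.projectPoints(np.array(P,float).reshape(-1,3),cv2.Rodrigues(R)[0],t,np.array(f['mtx'],float),np.array(f['dist'],float))[0].reshape(-1,2)
def toz(uv,z,f,s=None):
    R,t=cam(f,s); n=cv2.undistortPoints(np.array(uv,float).reshape(-1,1,2),np.array(f['mtx'],float),np.array(f['dist'],float)).reshape(-1,2)
    d=np.c_[n,np.ones(len(n))]@R; c=-R.T@t; z=np.broadcast_to(z,len(n)); return c+d*((z-c[2])/d[:,2])[:,None]
E
python3 - <<'E'
from h import *
import pickle
s=sense();print(s)
F={}
for n in ('scene','side','wrist'):
    F[n]=grab_frame(n);save(n+'0',F[n])
pickle.dump((s,F),open('f0.pkl','wb'))
for n in ('scene','side'):
    R,t=cam(F[n]);print(n,-R.T@t,R[2])
E
```

```text
{'clock': 0.0, 'qpos': array([-2.43920549e-03,  3.53644828e-01,  1.63413591e+00,  1.75318440e-05,
        1.15522019e+00, -2.39508021e-03]), 'qvel': array([-2.34971594e-04,  3.82541484e-04,  3.56419441e-04, -3.43325945e-05,
       -2.04099553e-03, -1.60707154e-03]), 'joint_efforts': array([-2.03471049e-03, -6.05236173e+01, -3.42063046e+01, -2.62302356e-04,
        9.48130677e-03,  3.61521288e-06]), 'eef_pos': array([ 6.24539996e+02, -1.81558309e-02,  2.47562987e+02]), 'tcp_rot': array([-3.14018442e+00, -1.94025017e-05,  1.57074510e+00]), 'contact_force': array([ 0.0415667 , -0.21862921, -0.51287922]), 'wrist_torque': array([-0.08361443,  0.00298956,  0.02431854]), 'grasp_force': 0.0, 'opening': 0.9960053205705356}
scene [1125.13846939  882.73240557 1162.56588979] [-0.36996202 -0.62432795 -0.68799907]
side [ 390.96939041 -707.94457163  817.14680243] [ 0.13942751  0.63256307 -0.76185558]
```

View pics/scene0.png

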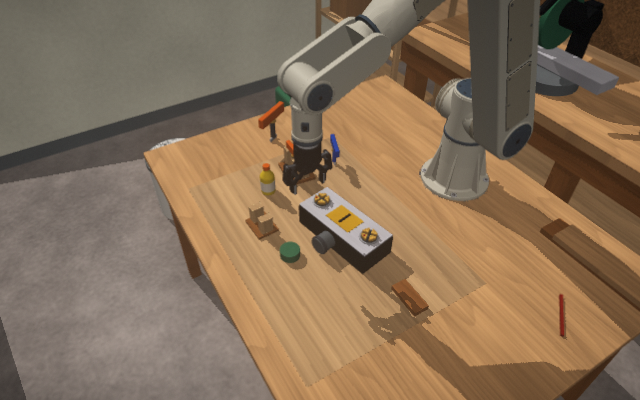

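View pics/side0.png

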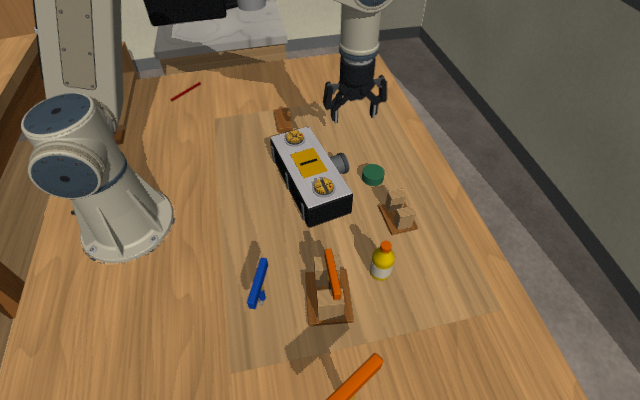

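Candidates, in side-view pixels:
- **Orange keys:** one in the rack at (333,275) and a bigger-looking one at (360,378). There is also a blue key at (258,283).
- **Racks:** the large one at (328,297) and a small one at (398,215).

I choose the orange key in the large rack, and will check it in one close crop.

```bash
python3 - <<'E'
from h import *
import pickle
s,F=pickle.load(open('f0.pkl','rb'))
a=F['side']['img'][240:400,240:400]; b=F['side']['img'][120:220,260:360]
A=cv2.resize(a,(480,480),interpolation=2);B=cv2.resize(b,(300,300),interpolation=2)
c=F['scene']['img'][180:250,290:390];C=cv2.resize(c,(300,210),interpolation=2)
m=np.zeros((520,790,3),np.uint8);m[:480,:480]=A;m[:300,485:785]=B;m[305:515,485:785]=C
cv2.imwrite('pics/crop1.png',m[:,:,::-1])
f=F['side'];hsv=cv2.cvtColor(f['img'],cv2.COLOR_RGB2HSV)
mk=((hsv[...,0]<14)&(hsv[...,1]>200)&(hsv[...,2]>140)).astype(np.uint8)
n,l,st,ce=cv2.connectedComponentsWithStats(mk)
for i in range(1,n):
    if st[i,4]>60:
        pts=np.argwhere(l==i)[:,::-1].astype(np.float32);r=cv2.minAreaRect(pts);print(st[i],ce[i],r);print(toz(cv2.boxPoints(r),120,f))
E
```

```text
[381 241  11  11  76] [385.69736842 245.77631579] ((386.3000793457031, 245.6000213623047), (11.180339813232422, 8.944271087646484), 63.43495178222656)
[[ 612.53060419 -284.29448223  120.        ]
 [ 633.1570543  -278.21049846  120.        ]
 [ 635.23661032 -305.53822955  120.        ]
 [ 614.99257857 -311.28043895  120.        ]]
[325 249  16  51 304] [332.59539474 273.0625    ] ((333.04437255859375, 273.89349365234375), (51.181758880615234, 7.381779670715332), 78.92979431152344)
[[ 490.1611799  -274.43945645  120.        ]
 [ 506.30639429 -274.40862715  120.        ]
 [ 497.67258296 -392.99190307  120.        ]
 [ 482.98547353 -392.72492367  120.        ]]
[328 354  55  46 716] [356.98463687 379.50837989] ((356.5, 380.5), (14.142134666442871, 66.46803283691406), 45.0)
[[ 429.35962837 -566.69612333  120.        ]
 [ 530.35861539 -508.69203984  120.        ]
 [ 542.4186888  -529.81412086  120.        ]
 [ 442.02023419 -585.61105756  120.        ]]
```

View pics/crop1.png

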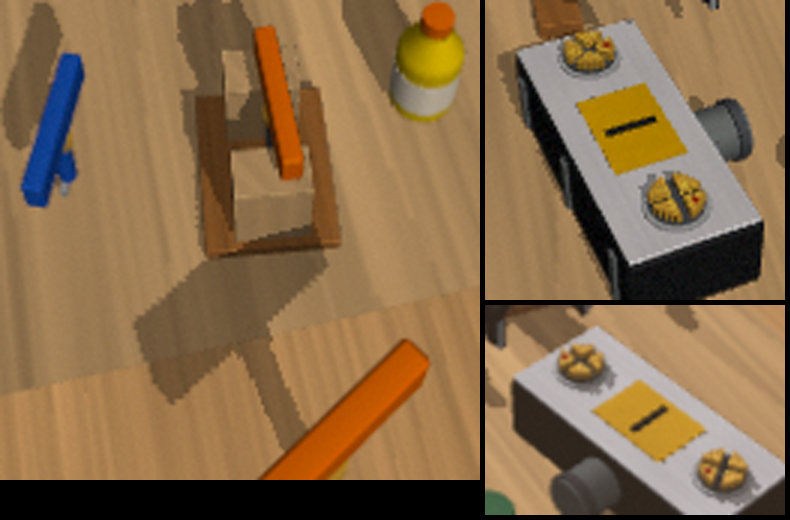

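The crop shows the orange key hanging in the large rack: its bar runs about along y, centred near (494,-333), and is about 110 long. It is smaller than the other orange key, so the choice holds. The screws sit at side pixels (295,137) and (324,187). I'll move above the key and look down.

Emit:
{"method": "send_rows", "body": {"moves": [[[-0.02,-0.045,0.01,0,0,0,1],[-0.02,-0.045,0.01,0,0,0,1],[-0.02,-0.045,0.01,0,0,0,1],[-0.02,-0.045,0.01,0,0,0,1],[-0.02,-0.045,0.01,0,0,0,1],[-0.02,-0.045,0.01,0,0,0,1],[-0.01,-0.04,0.01,0,0,0,1],[0,0,0,0,0,0,1],[0,0,0,0,0,0,1]]]}}

```text
clock: 1.05
eef_pos: [495.2, -309.3, 317.8]
tcp_rot: [-3.142, -0.0, 1.569]
contact_force: [-0.3, 0.4, 0.0]
opening: 0.999
grasp_force: 0.0
```

```bash
python3 - <<'E'
from h import *
import pickle
s=sense();f=grab_frame('wrist');save('w1',f);pickle.dump((s,f),open('w1.pkl','wb'))
print(s['clock'],s['eef_pos'],s['tcp_rot'],s['qvel'].max(),np.array(f['T_tool_cam']).round(3))
s0,F=pickle.load(open('f0.pkl','rb'))
print(toz([[307,163],[294.5,137],[324,187]],[86,102,102],F['side']))
c=F['scene']
print(toz([[344,218],[322.5,200],[369,236.5]],[86,102,102],c))
hsv=cv2.cvtColor(f['img'],cv2.COLOR_RGB2HSV)
mk=((hsv[...,0]<14)&(hsv[...,1]>200)&(hsv[...,2]>140)).astype(np.uint8)
n,l,st,ce=cv2.connectedComponentsWithStats(mk)
for i in range(1,n):
    if st[i,4]>200:
        pts=np.argwhere(l==i)[:,::-1].astype(np.float32);r=cv2.minAreaRect(pts);print(st[i],ce[i],r);print(toz(cv2.boxPoints(r),120,f,s),toz([r[0]],120,f,s))
E
```

```text
1.05 [ 495.1741075  -309.26116267  317.80127961] [-3.14154105e+00 -4.29230704e-04  1.56859260e+00] 0.03753280807683687 [[ 0.00000e+00 -9.53000e-01 -3.04000e-01  7.87300e+01]
 [ 1.00000e+00 -0.00000e+00  1.00000e-03 -9.77000e-01]
 [-1.00000e-03 -3.04000e-01  9.53000e-01 -1.25381e+02]
 [ 0.00000e+00  0.00000e+00  0.00000e+00  1.00000e+00]]
[[510.44153685  29.79361278  86.        ]
 [493.39108106 126.3106661  102.        ]
 [533.08712002 -81.13229    102.        ]]
[[514.93575951  32.43555418  86.        ]
 [538.94321599 -57.88788357 102.        ]
 [502.379425   147.49505944 102.        ]]
[315 146  15  87 699] [321.75107296 189.20314735] ((322.1654968261719, 188.94554138183594), (11.66375732421875, 86.37705993652344), 2.337306022644043)
[[ 484.98268093 -375.85251531  120.        ]
 [ 489.98411178 -270.86192021  120.        ]
 [ 503.00409729 -271.41758444  120.        ]
 [ 499.29687435 -376.52411014  120.        ]] [[ 494.41832952 -321.17418266  120.        ]]
```

View pics/w1.png

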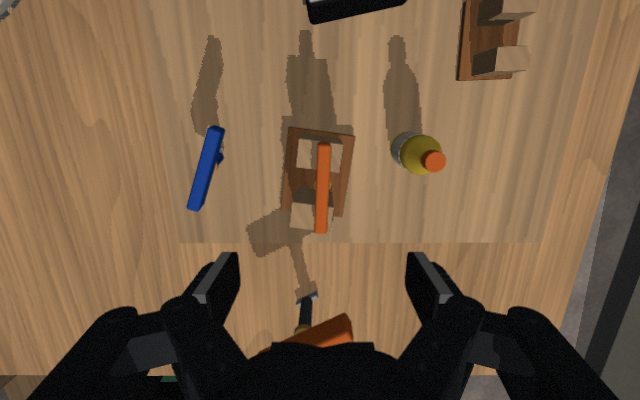

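The wrist view shows the key's bar from (323,145) to (321,232), the rack foot corners at (290,128), (354,135), (342,217) and (281,207), and the tall orange key at about (320,335). I'll check clearance to that tall key, and the rack's yaw.

```bash
python3 - <<'E'
from h import *
import pickle
s,f=pickle.load(open('w1.pkl','rb'));s0,F=pickle.load(open('f0.pkl','rb'))
print('q',s['qpos'])
print('foot',toz([[290,128],[354,135],[342,217],[281,207]],12,f,s))
print('foottip blade',toz([[307,297]],0,f,s))
def tri(a,b):
    P=[]
    for n,uv in (('side',a),('scene',b)):
        R,t=cam(F[n]);P.append((np.c_[R,t],cv2.undistortPoints(np.array([[uv]],float),np.array(F[n]['mtx'],float),np.array(F[n]['dist'],float)).reshape(2,1)))
    X=cv2.triangulatePoints(P[0][0],P[1][0],P[0][1],P[1][1]);return (X[:3]/X[3]).ravel()
print('big',tri((357,378),(271,114)),'key?',tri((329.5,250),(289.5,142)))
E
```

```text
q [-5.61032987e-01  2.30326894e-01  1.64406280e+00  3.52675452e-04
  1.26747431e+00 -5.58934656e-01]
foot [[ 447.5584853  -258.76377275   12.        ]
 [ 541.53544203 -269.01353161   12.        ]
 [ 526.28371335 -398.42259596   12.        ]
 [ 428.8042885  -381.13407346   12.        ]]
foottip blade [[ 466.36170441 -559.10776256    0.        ]]
big [ 479.82617743 -545.7358999   132.03052485] key? [ 505.63573409 -309.74881919  162.10156052]
```

The tall key is well clear (y about -546). Going down onto the bar.

Emit:
{"method": "send_rows", "body": {"moves": [[[-0.001,-0.007,-0.04,0,0,-0.02,1],[0,-0.007,-0.04,0,0,-0.02,1],[0,0,-0.04,0,0,0,1],[0,0,-0.04,0,0,0,1],[0,0,-0.03,0,0,0,1],[0,0,-0.015,0,0,0,1],[0,0,-0.006,0,0,0,1],[0,0,0,0,0,0,1],[0,0,0,0,0,0,1]]]}}

```text
clock: 2.0
eef_pos: [495.6, -322.9, 108.4]
tcp_rot: [3.14, 0.001, 1.531]
contact_force: [0.5, 0.1, -0.5]
opening: 1.003
grasp_force: 0.0
```

Emit:
{"method": "send_rows", "body": {"moves": [[[0,0,0,0,0,0,-1],[0,0,0,0,0,0,-1],[0,0,0,0,0,0,-1],[0,0,0,0,0,0,-1],[0,0,0,0,0,0,-1],[0,0,0,0,0,0,-1],[0,0,0,0,0,0,-1],[0,0,0,0,0,0,-1]]], "grip_force": 110}}

```text
clock: 2.8
eef_pos: [494.7, -322.8, 107.4]
tcp_rot: [3.141, 0.0, 1.531]
contact_force: [-0.4, 1.2, 4.6]
opening: 0.166
grasp_force: 107.8
```

```bash
python3 - <<'E'
from h import *
s=sense();print(s)
E
```

```text
{'clock': 2.8, 'qpos': array([-5.80620372e-01,  4.66764366e-01,  1.81890171e+00,  3.00235501e-06,
        8.55499924e-01, -5.40507789e-01]), 'qvel': array([ 0.00202402, -0.0007382 ,  0.00093642, -0.0005458 ,  0.00179379,
       -0.00023266]), 'joint_efforts': array([-1.73069067e-03, -5.79435253e+01, -2.57869846e+01, -3.78681184e-02,
       -4.27849945e-01, -5.64386544e-02]), 'eef_pos': array([ 494.73783921, -322.78058873,  107.42877796]), 'tcp_rot': array([3.14122566e+00, 2.17597099e-04, 1.53068174e+00]), 'contact_force': array([-0.40602067,  1.23842904,  4.61876574]), 'wrist_torque': array([ 0.08933552,  0.13270837, -0.03378347]), 'grasp_force': 107.75794744491577, 'opening': 0.16624912401335795}
```

Emit:
{"method": "send_rows", "body": {"moves": [[[0,0,0.02,0,0,0,-1],[0,0,0.04,0,0,0,-1],[0,0,0.04,0,0,0,-1],[0,0,0.04,0,0,0,-1],[0,0.02,0.03,0,0,0,-1],[0.01,0.04,0,0,0,0,-1],[0.01,0.04,0,0,0,0,-1],[0.01,0.04,0,0,0,0,-1],[0.006,0.03,0,0,0,0,-1],[0,0,0,0,0,0,-1]]]}}

```text
clock: 3.8
eef_pos: [530.8, -149.4, 276.6]
tcp_rot: [-3.141, -0.001, 1.534]
contact_force: [-0.2, -0.1, -1.4]
opening: 0.17
grasp_force: 107.5
```

Emit:
{"method": "send_rows", "body": {"moves": [[[0,0,0,0,0,0,-1],[0,0,0,0,0,0,-1],[0,0,0,0,0,0,-1]]]}}

```text
clock: 4.1
eef_pos: [530.3, -153.6, 276.8]
tcp_rot: [-3.141, 0.0, 1.53]
contact_force: [1.3, 0.1, -2.2]
opening: 0.167
grasp_force: 107.5
```

```bash
python3 - <<'E'
from h import *
import pickle
s=sense();f=grab_frame('wrist');save('w2',f);pickle.dump((s,f),open('w2.pkl','wb'))
print(s['eef_pos'],s['tcp_rot'],s['contact_force'],s['qpos'])
E
```

```text
[ 530.33854056 -153.63272474  276.80614132] [-3.14128473e+00  1.50718600e-04  1.52960174e+00] [ 1.32826113  0.10705841 -2.17744401] [-2.84556260e-01  2.12765611e-01  1.75898367e+00 -2.39442358e-04
  1.17010591e+00 -2.43268228e-01]
```

Emit:
{"method": "send_rows", "body": {"moves": [[[-0.005,0.04,0,0,0,0,-1],[-0.005,0.045,0,0,0,0,-1],[-0.005,0.045,0,0,0,0,-1],[-0.01,0.045,0,0,0,0,-1],[-0.01,0.035,0,0,0,0,-1],[0,0,0,0,0,0,-1],[0,0,0,0,0,0,-1],[0,0,0,0,0,0,-1]]]}}

```text
clock: 4.95
eef_pos: [496.0, 56.3, 277.0]
tcp_rot: [3.141, 0.0, 1.53]
contact_force: [0.4, 0.2, -1.3]
opening: 0.167
grasp_force: 107.5
```

```bash
python3 - <<'E'
from h import *
import pickle
s=sense();f=grab_frame('wrist');save('w3',f);pickle.dump((s,f),open('w3.pkl','wb'))
print(s['eef_pos'],s['tcp_rot'],s['contact_force'],s['qpos'])
m=[]
for n in('w2','w3'):
    m.append(cv2.resize(cv2.imread(f'pics/{n}.png')[:300,170:470],(600,600))[:, :])
cv2.imwrite('pics/m23.png',cv2.resize(np.hstack(m),(800,400),interpolation=cv2.INTER_AREA))
E
```

```text
[495.97104917  56.30283711 277.02717919] [3.14131211e+00 4.16425269e-04 1.52992114e+00] [ 0.43625546  0.19613958 -1.32745239] [ 1.10327624e-01  1.26241733e-01  1.86427456e+00 -4.97123900e-04
  1.15086179e+00  1.51405384e-01]
```

View pics/m23.png

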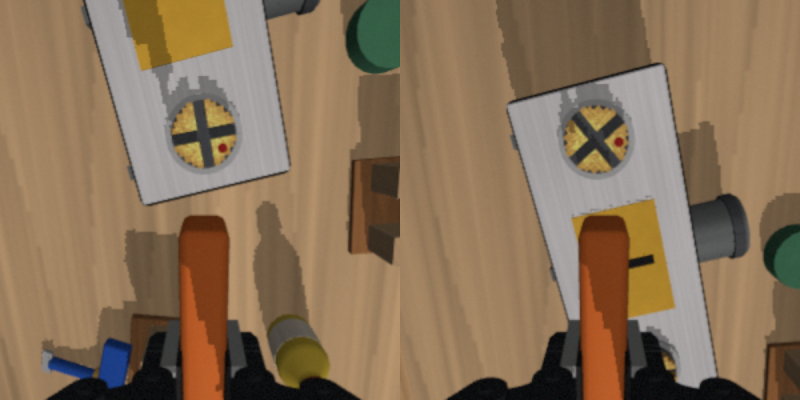

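Both heads are clear: the right screw at w2 pixel (323,101) with slots about square to the image, and the left at w3 pixel (317,105) with slots at about 45°. I'll measure each on a rectified patch.

```bash
cat > meas.py <<'E'
from h import *
import pickle
def patch(s,f,c,z=102,h=40,sc=5):
    g=np.arange(-h,h,1/sc); X,Y=np.meshgrid(g,-g)  # col=x,row=-y
    P=np.c_[(X+c[0]).ravel(),(Y+c[1]).ravel(),np.full(X.size,z)]
    uv=topix(P,f,s).astype(np.float32).reshape(len(g),len(g),2)
    return cv2.remap(f['img'],uv[...,0],uv[...,1],cv2.INTER_CUBIC),X+c[0],Y+c[1]
def meas(s,f,uv):
    c=toz([uv],102,f,s)[0][:2]
    for _ in range(3):
        p,X,Y=patch(s,f,c);hsv=cv2.cvtColor(p,cv2.COLOR_RGB2HSV)
        m=(hsv[...,1]>90)&(np.hypot(X-c[0],Y-c[1])<32)
        q=np.argwhere(m).astype(np.float32);(cy,cx),r=cv2.minEnclosingCircle(q)
        c=np.array([np.interp(cx,np.arange(X.shape[1]),X[0]),np.interp(cy,np.arange(X.shape[0]),Y[:,0])])
    b=hsv[...,1].astype(float)
    def sc(v):
        a,dx,dy=v; x=X-c[0]-dx;y=Y-c[1]-dy;d=np.minimum(abs(-x*np.sin(a)+y*np.cos(a)),abs(x*np.cos(a)+y*np.sin(a)))
        k=np.hypot(x,y)<21; return b[k&(d<3.5)].mean()-b[k&(d>5)].mean()
    A=np.deg2rad(np.arange(0,90,1)); 
    best=min((sc((a,dx,dy)),a,dx,dy) for a in A for dx in (-3,-1.5,0,1.5,3) for dy in (-3,-1.5,0,1.5,3))
    from scipy.optimize import minimize
    o=minimize(sc,best[1:],method='Nelder-Mead',options=dict(initial_simplex=np.array(best[1:])+np.array([[0,0,0],[.03,0,0],[0,1,0],[0,0,1]])))
    return c,r/5,np.rad2deg(o.x[0]),c+o.x[1:],o.fun,p
E
python3 - <<'E'
from meas import *
for n,uv in (('w2',(323,101)),('w3',(317,105))):
    s,f=pickle.load(open(n+'.pkl','rb'));c,r,a,c2,q,p=meas(s,f,uv);print(n,c,r,'slot deg',a,'cross centre',c2,q)
# key blade/bar: bar centre of held key
E
```

```text
w2 [533.23462675 -68.29779249] 24.788726806640625 slot deg 8.18144766473735 cross centre [533.16119858 -68.29375709] -126.80923968203298
w3 [493.13974149 137.9048736 ] 24.824403381347658 slot deg 38.553000936881396 cross centre [493.23746537 137.87149206] -129.77086601363433
```

```bash
python3 - <<'E'
from meas import *
s,f=pickle.load(open('w3.pkl','rb'))
T=np.array(f['T_tool_cam']);M=np.linalg.inv(T)
P=np.array([[55,0,-12.6],[55,8,-12.6],[55,-8,-12.6],[55,0,17.4],[30,0,-12.6],[30,8,-12.6],[30,-8,-12.6]])
print(cv2.projectPoints(P,cv2.Rodrigues(M[:3,:3])[0],M[:3,3],np.array(f['mtx']),np.array(f['dist']))[0].reshape(-1,2).round(1))
im=f['img'].astype(int)
for r in range(154,196,2): print(r,im[r,322].tolist(), end=' ')
print()
hsv=cv2.cvtColor(f['img'],cv2.COLOR_RGB2HSV)
for r in (170,190,200,215,230): 
    k=np.where((hsv[r,:,0]<14)&(hsv[r,:,1]>170))[0];k=k[(k>290)&(k<360)];print(r,k.min(),k.max())
E
```

```text
[[324.5 169.8]
 [344.5 169.7]
 [304.5 169.8]
 [324.  157.3]
 [324.3 227.4]
 [343.1 227.4]
 [305.6 227.4]]
154 [170, 166, 166] 156 [166, 162, 162] 158 [150, 120, 51] 160 [163, 122, 39] 162 [76, 37, 14] 164 [78, 37, 16] 166 [78, 36, 9] 168 [81, 40, 16] 170 [80, 38, 11] 172 [85, 39, 10] 174 [110, 52, 20] 176 [115, 54, 17] 178 [121, 58, 24] 180 [123, 59, 26] 182 [122, 56, 24] 184 [125, 62, 26] 186 [122, 58, 22] 188 [123, 58, 22] 190 [124, 59, 25] 192 [121, 57, 20] 194 [124, 59, 26] 
170 306 338
190 305 340
200 305 341
215 305 340
230 305 339
```

Distances check out: the heads are 210.1 apart and both radii are 24.8. Left screw first. I'll turn the tool 0.713 rad to the slot at 128.5° and hover.

Emit:
{"method": "send_rows", "body": {"moves": [[[-0.0005,0.017,0,0,0,0.143,-1],[-0.0005,0.017,-0.01,0,0,0.143,-1],[-0.0005,0.017,-0.02,0,0,0.143,-1],[-0.0005,0.017,-0.02,0,0,0.143,-1],[-0.0005,0.0146,-0.02,0,0,0.141,-1],[0,0,-0.007,0,0,0,-1],[0,0,0,0,0,0,-1],[0,0,0,0,0,0,-1],[0,0,0,0,0,0,-1]]]}}

```text
clock: 5.9
eef_pos: [493.9, 139.3, 200.9]
tcp_rot: [3.14, 0.001, 2.241]
contact_force: [0.3, -0.4, -1.3]
opening: 0.168
grasp_force: 107.5
```

```bash
python3 - <<'E'
from h import *
s=sense();print(s['eef_pos'],np.rad2deg(s['tcp_rot']),s['contact_force'],s['wrist_torque'],s['qpos'])
E
```

```text
[493.88933726 139.28718097 200.9476311 ] [1.79920576e+02 4.05502652e-02 1.28409309e+02] [ 0.3335605  -0.44825655 -1.27693702] [-0.05317879  0.03707755 -0.02410714] [ 2.72031479e-01  2.33460348e-01  1.91791260e+00 -1.37236683e-04
  9.88667515e-01 -3.98262549e-01]
```

Emit:
{"method": "send_rows", "body": {"moves": [[[-0.0002,-0.0003,-0.005,0,0,0,-1],[0,0,-0.004,0,0,0,-1],[0,0,-0.003,0,0,0,-1],[0,0,-0.002,0,0,0,-1],[0,0,0,0,0,0,-1]]]}}

```text
clock: 6.4
eef_pos: [492.7, 139.6, 185.6]
tcp_rot: [-3.141, -0.0, 2.244]
contact_force: [0.1, -0.7, -1.4]
opening: 0.166
grasp_force: 107.5
```

Emit:
{"method": "send_rows", "body": {"moves": [[[0,0,-0.002,0,0,0,-1],[0,0,-0.001,0,0,0,-1],[0,0,0,0,0,0,-1]]]}}

```text
clock: 6.7
eef_pos: [492.8, 139.6, 182.8]
tcp_rot: [-3.141, -0.0, 2.244]
contact_force: [0.4, 0.6, -2.6]
opening: 0.167
grasp_force: 107.5
```

Engaged 7.6 mm deep without contact force. Turning clockwise.

Emit:
{"method": "send_rows", "body": {"moves": [[[0,0,0,0,0,-0.1,-1],[0,0,0,0,0,-0.1,-1],[0,0,0,0,0,-0.1,-1],[0,0,0,0,0,-0.1,-1],[0,0,0,0,0,-0.1,-1],[0,0,0,0,0,0,-1]]]}}

```text
clock: 7.3
eef_pos: [493.1, 139.7, 183.0]
tcp_rot: [3.141, 0.0, 1.743]
contact_force: [0.5, 0.6, -3.9]
opening: 0.165
grasp_force: 107.3
```

```bash
cat > st.py <<'E'
from h import *
s=sense();print(s['eef_pos'].round(1),'yaw',s['tcp_rot'].round(3),'F',s['contact_force'].round(1),'M',s['wrist_torque'].round(2),'q6',s['qpos'][5].round(3),'j6 eff',s['joint_efforts'][5].round(3))
E
python3 st.py
```

```text
[493.1 139.7 183. ] yaw [3.141 0.    1.743] F [ 0.5  0.6 -3.9] M [ 0.13 -0.22  0.27] q6 0.101 j6 eff 1.682
```

Emit:
{"method": "send_rows", "body": {"moves": [[[0,0,0,0,0,-0.1,-1],[0,0,0,0,0,-0.1,-1],[0,0,0,0,0,-0.1,-1],[0,0,0,0,0,-0.1,-1],[0,0,0,0,0,-0.1,-1]]]}}

```text
clock: 7.8
eef_pos: [494.0, 139.8, 183.1]
tcp_rot: [3.139, -0.001, 1.244]
contact_force: [4.3, -0.2, -5.6]
opening: 0.165
grasp_force: 107.3
```

```bash
python3 st.py
```

```text
[494.  139.8 183.1] yaw [ 3.139e+00 -1.000e-03  1.244e+00] F [ 4.3 -0.2 -5.6] M [ 0.01 -1.08  0.42] q6 0.601 j6 eff -1.261
```

Emit:
{"method": "send_rows", "body": {"moves": [[[0,0,0,0,0,-0.1,-1],[0,0,0,0,0,-0.1,-1],[0,0,0,0,0,-0.1,-1],[0,0,0,0,0,-0.1,-1]]]}}

```text
clock: 8.2
eef_pos: [494.6, 139.5, 183.2]
tcp_rot: [3.139, -0.002, 0.844]
contact_force: [6.7, -2.5, -7.6]
opening: 0.169
grasp_force: 107.3
```

```bash
python3 st.py
```

```text
[494.6 139.5 183.2] yaw [ 3.139e+00 -2.000e-03  8.440e-01] F [ 6.7 -2.5 -7.6] M [-0.49 -1.6   0.42] q6 1.001 j6 eff -1.256
```

Sideways force is building (+x, -y). I'll ease the tool that way as it turns.

Emit:
{"method": "send_rows", "body": {"moves": [[[0.0005,-0.0004,0,0,0,-0.1,-1],[0.0005,-0.0004,0,0,0,-0.1,-1],[0,0,0,0,0,-0.1,-1],[0,0,0,0,0,-0.1,-1],[0,0,0,0,0,-0.1,-1]]]}}

```text
clock: 8.7
eef_pos: [495.5, 138.5, 183.2]
tcp_rot: [3.14, -0.003, 0.344]
contact_force: [5.8, -3.3, -7.0]
opening: 0.167
grasp_force: 107.5
```

```bash
python3 st.py
```

```text
[495.5 138.5 183.2] yaw [ 3.14e+00 -3.00e-03  3.44e-01] F [ 5.8 -3.3 -7. ] M [-0.66 -1.4   0.4 ] q6 1.499 j6 eff -1.259
```

Emit:
{"method": "send_rows", "body": {"moves": [[[0,0,0,0,0,-0.1,-1],[0,0,0,0,0,-0.1,-1],[0,0,0,0,0,-0.1,-1]]]}}

```text
clock: 9.0
eef_pos: [495.5, 138.1, 183.2]
tcp_rot: [3.14, -0.003, 0.044]
contact_force: [5.9, -5.8, -7.5]
opening: 0.168
grasp_force: 107.6
```

```bash
python3 st.py
```

```text
[495.5 138.1 183.2] yaw [ 3.14e+00 -3.00e-03  4.40e-02] F [ 5.9 -5.8 -7.5] M [-1.31 -1.48  0.45] q6 1.799 j6 eff -1.257
```

Emit:
{"method": "send_rows", "body": {"moves": [[[0.0005,-0.0007,0,0,0,-0.1,-1],[0,0,0,0,0,-0.1,-1],[0,0,0,0,0,-0.1,-1]]]}}

```text
clock: 9.3
eef_pos: [495.6, 137.3, 183.1]
tcp_rot: [3.141, -0.003, -0.256]
contact_force: [5.1, -4.6, -5.4]
opening: 0.167
grasp_force: 107.8
```

```bash
python3 st.py
```

```text
[495.6 137.3 183.1] yaw [ 3.141e+00 -3.000e-03 -2.560e-01] F [ 5.1 -4.6 -5.4] M [-1.26 -1.2   0.41] q6 2.097 j6 eff -1.264
```

Emit:
{"method": "send_rows", "body": {"moves": [[[0,-0.0003,0,0,0,-0.1,-1],[0,0,0,0,0,-0.1,-1]]]}}

```text
clock: 9.5
eef_pos: [495.6, 137.0, 183.2]
tcp_rot: [3.141, -0.003, -0.453]
contact_force: [4.0, -3.6, -4.1]
opening: 0.165
grasp_force: 117.2
```

```bash
python3 st.py
```

```text
[495.6 137.  183.2] yaw [ 3.141e+00 -3.000e-03 -4.530e-01] F [ 4.  -3.6 -4.1] M [-0.82 -0.94  2.64] q6 2.294 j6 eff 1.012
```

Emit:
{"method": "send_rows", "body": {"moves": [[[0,0,0,0,0,-0.1,-1],[0,0,0,0,0,-0.05,-1]]]}}

```text
clock: 9.7
eef_pos: [495.5, 136.9, 183.2]
tcp_rot: [3.14, -0.004, -0.598]
contact_force: [4.4, -3.7, -2.4]
opening: 0.164
grasp_force: 150.6
```

```bash
python3 st.py
```

```text
[495.5 136.9 183.2] yaw [ 3.14  -0.004 -0.598] F [ 4.4 -3.7 -2.4] M [-0.85 -0.85  4.33] q6 2.441 j6 eff 4.179
```

The moment rose to 4.3 N m, so the left screw is at its stop. I'll relieve the torque and lift out.

Emit:
{"method": "send_rows", "body": {"moves": [[[0,0,0,0,0,0.1,-1],[0,0,0,0,0,0.08,-1],[0,0,0,0,0,0,-1]]]}}

```text
clock: 10.0
eef_pos: [495.4, 137.0, 183.1]
tcp_rot: [3.14, -0.003, -0.417]
contact_force: [2.9, -4.7, -3.2]
opening: 0.169
grasp_force: 109.5
```

```bash
python3 st.py
```

```text
[495.4 137.  183.1] yaw [ 3.14e+00 -3.00e-03 -4.17e-01] F [ 2.9 -4.7 -3.2] M [-1.02 -0.87  1.61] q6 2.258 j6 eff 0.636
```

Emit:
{"method": "send_rows", "body": {"moves": [[[0,0,0,0,0,0.06,-1],[0,0,0,0,0,0,-1],[0,0,0.005,0,0,0,-1],[0,0,0.01,0,0,0,-1],[0,0,0.03,0,0,0,-1],[0,0,0.03,0,0,0,-1],[0,0,0.02,0,0,0.1,-1],[0,0,0,0,0,0.14,-1],[0,0,0,0,0,0.14,-1],[0,0,0,0,0,0.14,-1]]]}}

```text
clock: 11.0
eef_pos: [494.4, 138.0, 279.1]
tcp_rot: [-3.141, -0.001, 0.162]
contact_force: [0.1, -0.0, -1.4]
opening: 0.167
grasp_force: 114.5
```

Emit:
{"method": "send_rows", "body": {"moves": [[[0.002,-0.02,0,0,0,0.14,-1],[0.004,-0.03,0,0,0,0.14,-1],[0.005,-0.04,0,0,0,0.14,-1],[0.005,-0.04,0,0,0,0.14,-1],[0.005,-0.04,0,0,0,0.14,-1],[0.005,-0.04,0,0,0,0.14,-1],[0.005,-0.04,0,0,0,0.14,-1],[0.005,-0.02,0,0,0,0.14,-1],[0,-0.02,0,0,0,0.14,-1],[0,0,0,0,0,0.12,-1]]]}}

```text
clock: 12.0
eef_pos: [530.5, -154.4, 278.7]
tcp_rot: [3.141, 0.001, 1.539]
contact_force: [0.0, 1.0, -2.3]
opening: 0.166
grasp_force: 114.5
```

Emit:
{"method": "send_rows", "body": {"moves": [[[0,0,0,0,0,0,-1],[0,0,0,0,0,0,-1],[0,0,0,0,0,0,-1]]]}}

```text
clock: 12.3
eef_pos: [530.4, -151.7, 278.3]
tcp_rot: [3.141, -0.0, 1.532]
contact_force: [0.4, 0.1, -2.5]
opening: 0.163
grasp_force: 114.5
```

```bash
python3 st.py; python3 - <<'E'
from meas import *
s=sense();f=grab_frame('wrist');save('w4',f);pickle.dump((s,f),open('w4.pkl','wb'))
uv=topix([533.2,-68.3,102],f,s)[0];print(uv)
c,r,a,c2,q,p=meas(s,f,uv);print(c,r,a,c2,q)
hsv=cv2.cvtColor(f['img'],cv2.COLOR_RGB2HSV)
for r in (170,190,200,215,230,240): 
    k=np.where((hsv[r,:,0]<14)&(hsv[r,:,1]>170))[0];k=k[(k>290)&(k<360)];print(r,k.min(),k.max(),(k.min()+k.max())/2)
im=f['img'];print([(r,int(im[r,322,0])) for r in range(150,184,2)])
# side view of hanging key
g=grab_frame('side');save('s4',g);pickle.dump((s,g),open('s4.pkl','wb'))
E
```

```text
[ 530.4 -151.7  278.3] yaw [ 3.141 -0.     1.532] F [ 0.4  0.1 -2.5] M [-0.01 -0.01 -0.01] q6 -0.243 j6 eff 0.004
[322.46829968 102.64854649]
[533.28200684 -68.18258972] 24.815541076660157 8.260400808245532 [533.17789334 -68.22559437] -126.87679929957979
170 306 338 322.0
190 304 340 322.0
200 304 340 322.0
215 305 340 322.5
230 305 339 322.0
240 305 339 322.0
[(150, 165), (152, 163), (154, 163), (156, 163), (158, 163), (160, 157), (162, 78), (164, 78), (166, 82), (168, 79), (170, 82), (172, 87), (174, 111), (176, 119), (178, 122), (180, 126), (182, 124)]
```

The key has not shifted in the grip. The sideways force fits a blade centre about 1.7 mm off towards tool -x, so I'll compensate for that on the right screw (slot at 98.2°).

Emit:
{"method": "send_rows", "body": {"moves": [[[0.001,0.02,0,0,0,0.09,-1],[0.001,0.025,-0.02,0,0,0.092,-1],[0.001,0.025,-0.025,0,0,0,-1],[0,0.015,-0.02,0,0,0,-1],[0,0,-0.013,0,0,0,-1],[0,0,0,0,0,0,-1],[0,0,0,0,0,0,-1]]]}}

```text
clock: 13.1
eef_pos: [533.8, -67.7, 200.5]
tcp_rot: [3.141, 0.0, 1.715]
contact_force: [0.6, -0.2, -1.2]
opening: 0.169
grasp_force: 114.5
```

```bash
python3 st.py
```

```text
[533.8 -67.7 200.5] yaw [3.141 0.    1.715] F [ 0.6 -0.2 -1.2] M [-0.02  0.03 -0.07] q6 -0.273 j6 eff 0.005
```

Emit:
{"method": "send_rows", "body": {"moves": [[[0,0,-0.005,0,0,0,-1],[0,0,-0.004,0,0,0,-1],[0,0,-0.003,0,0,0,-1],[0,0,-0.002,0,0,0,-1],[0,0,0,0,0,0,-1]]]}}

```text
clock: 13.6
eef_pos: [533.2, -67.3, 185.7]
tcp_rot: [-3.141, -0.0, 1.716]
contact_force: [0.1, -0.1, -1.1]
opening: 0.172
grasp_force: 114.5
```

```bash
python3 st.py
```

```text
[533.2 -67.3 185.7] yaw [-3.141 -0.     1.716] F [ 0.1 -0.1 -1.1] M [ 0.02  0.01 -0.  ] q6 -0.273 j6 eff -0.0
```

Emit:
{"method": "send_rows", "body": {"moves": [[[0,0.0005,-0.002,0,0,0,-1],[0,0,-0.001,0,0,0,-1],[0,0,0,0,0,-0.1,-1],[0,0,0,0,0,-0.1,-1],[0,0,0,0,0,-0.1,-1],[0,0,0,0,0,-0.1,-1],[0,0,0,0,0,-0.1,-1]]]}}

```text
clock: 14.3
eef_pos: [534.3, -66.7, 183.1]
tcp_rot: [3.14, -0.0, 1.213]
contact_force: [2.7, -0.5, -5.5]
opening: 0.168
grasp_force: 116.1
```

```bash
python3 st.py
```

```text
[534.3 -66.7 183.1] yaw [ 3.14  -0.     1.213] F [ 2.7 -0.5 -5.5] M [-0.03 -0.82  0.42] q6 0.231 j6 eff -1.264
```

Emit:
{"method": "send_rows", "body": {"moves": [[[0.0002,-0.0001,0,0,0,-0.1,-1],[0.0002,-0.0001,0,0,0,-0.1,-1],[0.0002,-0.0001,0,0,0,-0.1,-1],[0.0002,-0.0001,0,0,0,-0.1,-1],[0.0002,-0.0001,0,0,0,-0.1,-1]]]}}

```text
clock: 14.8
eef_pos: [535.3, -67.3, 183.1]
tcp_rot: [3.14, -0.001, 0.713]
contact_force: [3.6, -0.0, -5.4]
opening: 0.167
grasp_force: 116.1
```

```bash
python3 st.py
```

```text
[535.3 -67.3 183.1] yaw [ 3.14e+00 -1.00e-03  7.13e-01] F [ 3.6 -0.  -5.4] M [-0.08 -0.78  0.45] q6 0.731 j6 eff -1.265
```

Emit:
{"method": "send_rows", "body": {"moves": [[[0.0003,-0.0002,0,0,0,-0.1,-1],[0.0002,-0.0002,0,0,0,-0.1,-1],[0.0001,-0.0002,0,0,0,-0.1,-1],[0,-0.0002,0,0,0,-0.1,-1],[0,-0.0002,0,0,0,-0.1,-1]]]}}

```text
clock: 15.3
eef_pos: [535.9, -68.3, 183.0]
tcp_rot: [3.141, -0.002, 0.213]
contact_force: [3.4, -1.0, -4.9]
opening: 0.169
grasp_force: 116.1
```

```bash
python3 st.py
```

```text
[535.9 -68.3 183. ] yaw [ 3.141e+00 -2.000e-03  2.130e-01] F [ 3.4 -1.  -4.9] M [-0.14 -0.74  0.43] q6 1.229 j6 eff -1.263
```

Emit:
{"method": "send_rows", "body": {"moves": [[[0,-0.0002,0,0,0,-0.1,-1],[0,-0.0002,0,0,0,-0.1,-1],[0,-0.0002,0,0,0,-0.1,-1]]]}}

```text
clock: 15.6
eef_pos: [536.0, -69.0, 183.1]
tcp_rot: [3.141, -0.002, -0.087]
contact_force: [4.5, -1.0, -5.1]
opening: 0.165
grasp_force: 119.1
```

```bash
python3 st.py
```

```text
[536.  -69.  183.1] yaw [ 3.141e+00 -2.000e-03 -8.700e-02] F [ 4.5 -1.  -5.1] M [-0.17 -0.72  0.94] q6 1.528 j6 eff -0.77
```

Emit:
{"method": "send_rows", "body": {"moves": [[[0,-0.0002,0,0,0,-0.1,-1],[0,-0.0002,0,0,0,-0.1,-1]]]}}

```text
clock: 15.8
eef_pos: [536.1, -69.4, 183.2]
tcp_rot: [3.14, -0.003, -0.283]
contact_force: [3.8, -0.0, -3.9]
opening: 0.168
grasp_force: 158.9
```

```bash
python3 st.py
```

```text
[536.1 -69.4 183.2] yaw [ 3.14e+00 -3.00e-03 -2.83e-01] F [ 3.8 -0.  -3.9] M [ 0.   -0.8   3.51] q6 1.724 j6 eff 1.885
```

Emit:
{"method": "send_rows", "body": {"moves": [[[0,-0.0002,0,0,0,-0.1,-1],[0,-0.0002,0,0,0,-0.1,-1]]]}}

```text
clock: 16.0
eef_pos: [536.2, -70.0, 183.4]
tcp_rot: [3.14, -0.004, -0.478]
contact_force: [3.2, -1.3, 0.0]
opening: 0.172
grasp_force: 205.8
```

```bash
python3 st.py
```

```text
[536.2 -70.  183.4] yaw [ 3.14  -0.004 -0.478] F [ 3.2 -1.3  0. ] M [-0.13 -0.87  5.57] q6 1.92 j6 eff 3.861
```

The moment went from 0.43 to 5.6 N m, so the right screw is at its stop. Relieving the torque.

Emit:
{"method": "send_rows", "body": {"moves": [[[0,0,0,0,0,0.1,-1],[0,0,0,0,0,0.1,-1],[0,0,0,0,0,0.1,-1],[0,0,0,0,0,0.08,-1],[0,0,0,0,0,0,-1]]]}}

```text
clock: 16.5
eef_pos: [537.4, -69.5, 185.3]
tcp_rot: [-3.141, -0.006, -0.101]
contact_force: [0.9, 1.4, 14.2]
opening: 0.168
grasp_force: 118.6
```

```bash
python3 st.py
```

```text
[537.4 -69.5 185.3] yaw [-3.141 -0.006 -0.101] F [ 0.9  1.4 14.2] M [ 0.48 -0.09  0.32] q6 1.54 j6 eff -0.718
```

Fz rose to 14 N, so the key may have shifted in the grip. I'll lift and look.

Emit:
{"method": "send_rows", "body": {"moves": [[[0,0,0.005,0,0,0,-1],[0,0,0.01,0,0,0,-1],[0,0,0.03,0,0,0,-1],[0,0,0.03,0,0,0,-1],[0,0,0.02,0,0,0.1,-1],[0,-0.02,0,0,0,0.14,-1],[0,-0.03,0,0,0,0.14,-1],[-0.002,-0.03,0,0,0,0.14,-1],[-0.002,0,0,0,0,0.14,-1],[0,0,0,0,0,0.14,-1]]]}}

```text
clock: 17.5
eef_pos: [530.2, -150.5, 278.3]
tcp_rot: [-3.141, 0.001, 0.7]
contact_force: [0.4, 0.4, -1.5]
opening: 0.173
grasp_force: 115.6
```

Emit:
{"method": "send_rows", "body": {"moves": [[[0,0,0,0,0,0.14,-1],[0,0,0,0,0,0.14,-1],[0,0,0,0,0,0.14,-1],[0,0,0,0,0,0.14,-1],[0,0,0,0,0,0.14,-1],[0,0,0,0,0,0.14,-1],[0,0,0,0,0,0,-1],[0,0,0,0,0,0,-1],[0,0,0,0,0,0,-1]]]}}

```text
clock: 18.4
eef_pos: [530.9, -149.6, 278.1]
tcp_rot: [-3.141, 0.0, 1.533]
contact_force: [-0.1, 0.9, -1.7]
opening: 0.165
grasp_force: 115.7
```

```bash
python3 st.py; python3 - <<'E'
from meas import *
s=sense();f=grab_frame('wrist');save('w5',f);pickle.dump((s,f),open('w5.pkl','wb'))
uv=topix([533.2,-68.3,102],f,s)[0];print(uv)
c,r,a,c2,q,p=meas(s,f,uv);print(c,r,a,c2,q)
hsv=cv2.cvtColor(f['img'],cv2.COLOR_RGB2HSV)
for r in (170,190,200,215,230,240): 
    k=np.where((hsv[r,:,0]<14)&(hsv[r,:,1]>170))[0];k=k[(k>290)&(k<360)];print(r,k.min(),k.max(),(k.min()+k.max())/2)
im=f['img'];print([(r,int(im[r,322,0])) for r in range(150,184,2)])
g=grab_frame('side');save('s5',g);pickle.dump((s,g),open('s5.pkl','wb'))
uv=topix([s['eef_pos']],g)[0];print(uv);x,y=uv.astype(int)
a=cv2.resize(cv2.imread('pics/s5.png')[y-60:y+90,x-75:x+75],(500,500),interpolation=2)
b=cv2.resize(cv2.imread('pics/w5.png')[:300,170:470],(300,300))
m=np.zeros((500,800,3),np.uint8);m[:,:500]=a;m[:300,500:]=b;cv2.imwrite('pics/m5.png',m)
E
```

```text
[ 530.9 -149.6  278.1] yaw [-3.141  0.     1.533] F [-0.1  0.9 -1.7] M [-0.   -0.01  0.02] q6 -0.239 j6 eff 0.023
[322.20281016 104.87139438]
[533.31498413 -68.26724854] 24.79356689453125 9.21104968990036 [533.19233253 -68.26549835] -127.64400716730287
170 322 330 326.0
190 301 338 319.5
200 302 338 320.0
215 303 338 320.5
230 303 338 320.5
240 304 338 321.0
[(150, 163), (152, 164), (154, 164), (156, 162), (158, 166), (160, 162), (162, 165), (164, 165), (166, 164), (168, 162), (170, 94), (172, 79), (174, 82), (176, 82), (178, 82), (180, 83), (182, 82)]
[330.20421504 154.27957596]
```

View pics/m5.png

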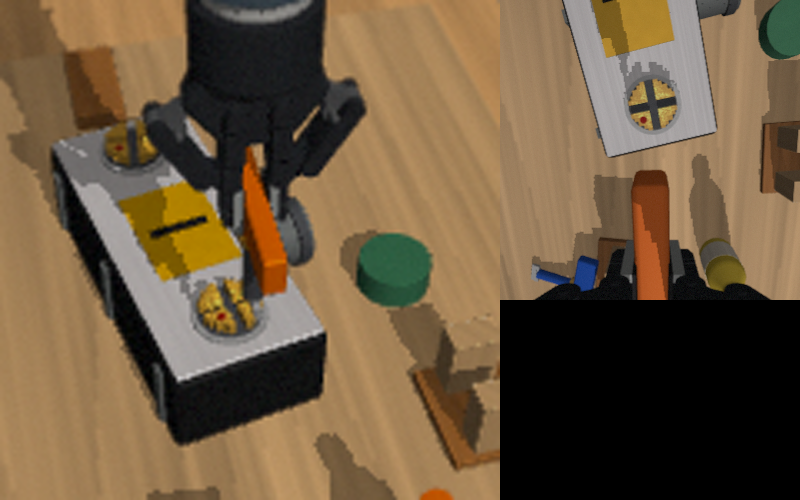

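The right screw's mark moved from lower right to lower left, a 1.56 rad turn. The key has shifted slightly in the grip. I'll quantify the tilt by comparing with the view from before this turn.

```bash
python3 - <<'E'
from meas import *
for n in('s4','s5'):
    s,g=pickle.load(open(n+'.pkl','rb'));hsv=cv2.cvtColor(g['img'],cv2.COLOR_RGB2HSV)
    mk=((hsv[...,0]<14)&(hsv[...,1]>180)&(hsv[...,2]>100)).astype(np.uint8)
    uv=topix([s['eef_pos']],g)[0]
    k,l,st,ce=cv2.connectedComponentsWithStats(mk);i=min((i for i in range(1,k) if st[i,4]>80),key=lambda i:np.hypot(*(ce[i]-uv)))
    print(n,s['eef_pos'],uv,st[i],ce[i]-uv,cv2.minAreaRect(np.argwhere(l==i)[:,::-1].astype(np.float32)))
    # predicted bar corners for pitch p
    from scipy.spatial.transform import Rotation as Ro
    R=Ro.from_euler('xyz',s['tcp_rot']).as_matrix()
    for p in (-12,-6,0,6,12):
        Q=Ro.from_euler('y',p,degrees=True).as_matrix()
        P=[s['eef_pos']+R@(Q@np.array([x-1.5,0,z])) for x in(55,-55) for z in(-12.6,17.4)]
        print(p,(topix(P,g)-uv).round(1).tolist())
    q=np.argwhere(l==i)[:,::-1]-uv
    for y0 in (q[:,1].min(),q[:,1].max()): 
        w=q[abs(q[:,1]-y0)<1.5]; print('ext',y0.round(1),w.mean(0).round(1))
    f=pickle.load(open(n.replace('s','w')+'.pkl','rb'))[1];print([int(f['img'][r,320,0]) for r in range(160,200,2)])
E
```

```text
s4 [ 530.41524341 -151.68275187  278.2924179 ] [330.23504386 154.93027846] [328 139  12  42 253] [2.86772293 7.18434604] ((332.9935607910156, 159.58807373046875), (41.93575668334961, 8.609894752502441), 80.13418579101562)
-12 [[-5.0, -17.6], [-4.5, -5.6], [5.5, 9.3], [5.8, 22.1]]
-6 [[-4.9, -19.5], [-4.7, -8.2], [5.6, 12.2], [5.6, 23.9]]
0 [[-4.8, -21.3], [-4.9, -10.7], [5.7, 14.9], [5.4, 25.4]]
6 [[-4.7, -22.8], [-5.0, -13.1], [5.8, 17.4], [5.1, 26.6]]
12 [[-4.5, -24.1], [-5.1, -15.4], [5.8, 19.7], [4.8, 27.5]]
ext -15.9 [ -0.7 -15.4]
ext 25.1 [ 5.3 24.5]
[160, 75, 77, 81, 82, 85, 88, 111, 122, 121, 122, 126, 125, 123, 125, 124, 124, 125, 123, 125]
s5 [ 530.8589647  -149.56550933  278.10008841] [330.20421504 154.27957596] [328 138  13  44 260] [3.41886189 7.72811634] ((333.4522705078125, 159.6263885498047), (44.14741897583008, 8.544661521911621), 77.00537872314453)
-12 [[-5.0, -17.5], [-4.5, -5.5], [5.5, 9.3], [5.8, 22.0]]
-6 [[-4.9, -19.5], [-4.7, -8.1], [5.6, 12.1], [5.6, 23.8]]
0 [[-4.8, -21.2], [-4.9, -10.6], [5.7, 14.8], [5.4, 25.3]]
6 [[-4.7, -22.7], [-5.0, -13.0], [5.8, 17.3], [5.1, 26.6]]
12 [[-4.5, -24.0], [-5.1, -15.3], [5.7, 19.6], [4.8, 27.4]]
ext -16.3 [ -0.9 -15.6]
ext 26.7 [ 6.6 26.2]
[168, 166, 167, 167, 166, 110, 80, 81, 82, 83, 83, 84, 90, 108, 117, 120, 120, 124, 125, 125]
```

```bash
python3 - <<'E'
from meas import *
from scipy.optimize import least_squares
s,g=pickle.load(open('s5.pkl','rb'))
for c in ([533.2,-68.3,102],[493.2,137.9,102]):
    r=meas(s,g,topix(c,g)[0]);print(r[:5])
f=pickle.load(open('w5.pkl','rb'))[1];M=np.linalg.inv(np.array(f['T_tool_cam']))
from scipy.spatial.transform import Rotation as Ro
R=Ro.from_euler('xyz',s['tcp_rot']).as_matrix()
def pred(v):
    x,z,p=v;Q=Ro.from_euler('y',p).as_matrix()
    T=lambda a,b:Q@np.array([a,0,b])+[x,0,z]
    P=np.array([T(55,17.4),T(55,-12.6)]);w=cv2.projectPoints(P,cv2.Rodrigues(M[:3,:3])[0],M[:3,3],np.array(f['mtx']),np.array(f['dist']))[0].reshape(-1,2)[:,1]
    q=topix([s['eef_pos']+R@T(-55,17.4)],g)[0,1]-154.3
    return np.r_[w,q]
print(pred([-1.5,0,0]))
o=least_squares(lambda v:(pred(v)-pred([-1.5,0,0])-[9,12,1.6])*np.array([1,1,2]),[-3,0,0]);print(o.x[:2],np.rad2deg(o.x[2]),o.cost)
E
```

```text
(array([536.01754456, -71.31754456]), 31.977273559570314, np.float64(8.55963368079757), array([532.49395795, -70.5425139 ]), np.float64(-80.280478340747))
(array([493.19501038, 137.9099884 ]), 31.99669494628906, np.float64(84.2499619742024), array([493.65487298, 133.54990696]), np.float64(-88.41231498612264))
[160.33015618 173.43134024  25.32598717]
[-6.04292881 -0.49331935] 0.6365618131421827 1.0259136072399259e-27
```

The fit says the key slid about 4.5 mm along its bar, with only 0.6° of pitch. The left slot at about 84° matches its stop. I'll re-engage the right screw, compensated for the slide, to feel that it really is on its stop.

Emit:
{"method": "send_rows", "body": {"moves": [[[0.001,0.02,0,0,0,0.085,-1],[0.001,0.025,-0.02,0,0,0.084,-1],[0.0005,0.025,-0.025,0,0,0,-1],[0,0.0173,-0.02,0,0,0,-1],[0,0,-0.013,0,0,0,-1],[0,0,0,0,0,0,-1],[0,0,0,0,0,0,-1]]]}}

```text
clock: 19.2
eef_pos: [533.9, -62.9, 200.4]
tcp_rot: [3.141, 0.0, 1.704]
contact_force: [0.1, -0.6, -1.0]
opening: 0.169
grasp_force: 115.7
```

```bash
python3 st.py
```

```text
[533.9 -62.9 200.4] yaw [3.141 0.    1.704] F [ 0.1 -0.6 -1. ] M [-0.03 -0.03  0.04] q6 -0.253 j6 eff 0.009
```

Emit:
{"method": "send_rows", "body": {"moves": [[[0,0,-0.005,0,0,0,-1],[0,0,-0.004,0,0,0,-1],[0,0,-0.003,0,0,0,-1],[0,0,-0.003,0,0,0,-1],[0,0,0,0,0,0,-1]]]}}

```text
clock: 19.7
eef_pos: [533.2, -62.3, 184.6]
tcp_rot: [-3.141, -0.0, 1.705]
contact_force: [-0.4, 1.4, -1.4]
opening: 0.165
grasp_force: 115.7
```

```bash
python3 st.py
```

```text
[533.2 -62.3 184.6] yaw [-3.141 -0.     1.705] F [-0.4  1.4 -1.4] M [0.01 0.   0.03] q6 -0.253 j6 eff -0.0
```

Emit:
{"method": "send_rows", "body": {"moves": [[[0.0003,0,-0.001,0,0,-0.05,-1],[0.0003,0,0,0,0,-0.05,-1],[0.0003,0,0,0,0,-0.05,-1]]]}}

```text
clock: 20.0
eef_pos: [533.7, -62.2, 183.8]
tcp_rot: [-3.14, -0.0, 1.553]
contact_force: [-2.1, 0.6, -1.0]
opening: 0.164
grasp_force: 116.1
```

```bash
python3 st.py
```

```text
[533.7 -62.2 183.8] yaw [-3.14  -0.     1.553] F [-2.1  0.6 -1. ] M [0.05 0.49 0.14] q6 -0.101 j6 eff -0.714
```

Emit:
{"method": "send_rows", "body": {"moves": [[[0.0003,0,0,0,0,-0.05,-1]]]}}

```text
clock: 20.1
eef_pos: [533.9, -62.2, 183.8]
tcp_rot: [-3.14, 0.0, 1.503]
contact_force: [-1.8, 1.3, -0.7]
opening: 0.167
grasp_force: 117.5
```

```bash
python3 st.py
```

```text
[533.9 -62.2 183.8] yaw [-3.14   0.     1.503] F [-1.8  1.3 -0.7] M [0.15 0.56 0.56] q6 -0.051 j6 eff -0.253
```

Emit:
{"method": "send_rows", "body": {"moves": [[[0.0003,0,0,0,0,-0.05,-1]]]}}

```text
clock: 20.2
eef_pos: [534.2, -62.2, 183.8]
tcp_rot: [-3.14, 0.0, 1.454]
contact_force: [-2.5, 0.7, -0.1]
opening: 0.17
grasp_force: 120.6
```

```bash
python3 st.py
```

```text
[534.2 -62.2 183.8] yaw [-3.14   0.     1.454] F [-2.5  0.7 -0.1] M [0.24 0.59 1.14] q6 -0.002 j6 eff 0.274
```

The moment climbs straight past the 0.35 N m friction, so it is on its stop. I'll back off within the slot play, lift, and head to the rack.

Emit:
{"method": "send_rows", "body": {"moves": [[[-0.0005,0,0,0,0,0.09,-1],[-0.0005,0,0,0,0,0.09,-1],[0,0,0.005,0,0,0,-1],[0,0,0.01,0,0,0,-1],[0,0,0.03,0,0,0,-1],[0,0,0.03,0,0,0,-1],[0,-0.02,0.02,0,0,-0.06,-1],[0,-0.03,0,0,0,-0.07,-1],[0,-0.03,0,0,0,0,-1],[0,-0.02,0,0,0,0,-1]]]}}

```text
clock: 21.2
eef_pos: [534.2, -164.0, 280.4]
tcp_rot: [3.14, 0.001, 1.502]
contact_force: [-0.1, 0.0, -2.4]
opening: 0.169
grasp_force: 115.9
```

Emit:
{"method": "send_rows", "body": {"moves": [[[-0.01,-0.03,0,0,0,0,-1],[-0.01,-0.04,0,0,0,0,-1],[-0.01,-0.04,0,0,0,0,-1],[-0.009,-0.03,0,0,0,0,-1],[0,-0.015,0,0,0,0,-1],[0,0,0,0,0,0,-1],[0,0,0,0,0,0,-1]]]}}

```text
clock: 21.9
eef_pos: [495.3, -316.8, 279.3]
tcp_rot: [3.141, -0.0, 1.503]
contact_force: [-0.4, 1.0, -2.2]
opening: 0.167
grasp_force: 115.9
```

```bash
python3 st.py; python3 - <<'E'
from meas import *
s=sense();f=grab_frame('wrist');save('w6',f);pickle.dump((s,f),open('w6.pkl','wb'))
hsv=cv2.cvtColor(f['img'],cv2.COLOR_RGB2HSV)
for r in (190,200,215,230,240): 
    k=np.where((hsv[r,:,0]<14)&(hsv[r,:,1]>170))[0];k=k[(k>290)&(k<360)];print(r,k.min(),k.max(),(k.min()+k.max())/2)
im=f['img'];print([(r,im[r,320].tolist()) for r in range(158,200,2)])
g=grab_frame('side');save('s6',g)
uv=topix([s['eef_pos']],g)[0];x,y=uv.astype(int);print(uv)
a=cv2.resize(g['img'][max(y-50,0):y+110,x-70:x+90],(500,500),interpolation=2)
b=cv2.resize(f['img'][:300,170:470],(300,300))
m=np.zeros((500,800,3),np.uint8);m[:,:500]=a;m[:300,500:]=b;cv2.imwrite('pics/m6.png',m[:,:,::-1])
E
```

```text
[ 495.3 -316.8  279.3] yaw [ 3.141 -0.     1.503] F [-0.4  1.  -2.2] M [ 0.03  0.   -0.  ] q6 -0.505 j6 eff -0.028
190 301 339 320.0
200 302 339 320.5
215 303 339 321.0
230 303 338 320.5
240 291 338 314.5
[(158, [165, 134, 101]), (160, [162, 131, 97]), (162, [164, 133, 99]), (164, [163, 132, 97]), (166, [163, 132, 97]), (168, [160, 129, 97]), (170, [109, 74, 45]), (172, [82, 38, 17]), (174, [83, 41, 16]), (176, [82, 39, 10]), (178, [83, 37, 12]), (180, [82, 38, 14]), (182, [86, 42, 17]), (184, [91, 43, 17]), (186, [110, 52, 18]), (188, [119, 58, 19]), (190, [122, 57, 22]), (192, [124, 60, 21]), (194, [127, 61, 25]), (196, [124, 59, 23]), (198, [125, 59, 24])]
[332.6410144  220.05659418]
```

View pics/m6.png

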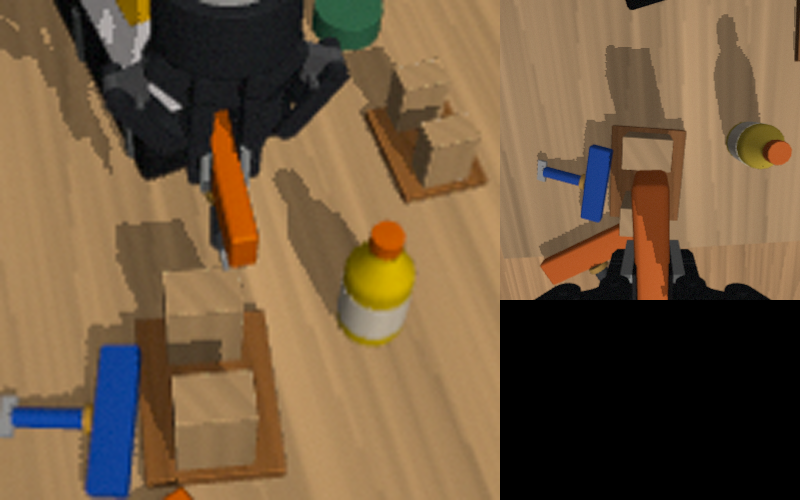

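The key is still in the same place in the grip. The standing decoys have toppled and lie on the table clear of the rack. The cheek tops show at side pixels (327,264) and (330,295), and at wrist pixel (316,154). I'll check the gap centre against my target.

```bash
python3 - <<'E'
from meas import *
s,f=pickle.load(open('w6.pkl','rb'));g0=pickle.load(open('f0.pkl','rb'))[1]['side']
a=toz([[327.1,264.1],[330.3,295.4]],90,g0);print(a,a.mean(0),np.hypot(*(a[0]-a[1])[:2]))
print(toz([[316,154],[293,137],[342,140],[340,172],[290,168]],90,f,s))
g=cv2.imread('pics/side0.png')[:,:,::-1]; n=cv2.imread('pics/s6.png')[:,:,::-1]
T=np.array(f['T_tool_cam']);M=np.linalg.inv(T)
P=np.array([[55-k,0,17.4] for k in (1.5,4,6,8)]);print(cv2.projectPoints(P,cv2.Rodrigues(M[:3,:3])[0],M[:3,3],np.array(f['mtx']),np.array(f['dist']))[0].reshape(-1,2)[:,1])
E
```

```text
[[ 491.5409217  -293.91765062   90.        ]
 [ 481.08816305 -367.92898655   90.        ]] [ 486.31454237 -330.92331858   90.        ] 74.7458226918845
[[ 489.84076626 -286.15212964   90.        ]
 [ 466.4555094  -266.20573215   90.        ]
 [ 519.0098529  -272.95130944   90.        ]
 [ 515.14133208 -308.03527437   90.        ]
 [ 459.80209504 -299.73983577   90.        ]]
[160.27699157 165.20783712 169.11551652 172.99072521]
```

Emit:
{"method": "send_rows", "body": {"moves": [[[-0.001,-0.0015,-0.02,0,0,0,-1],[-0.001,-0.0015,-0.03,0,0,0,-1],[0,0,-0.03,0,0,0,-1],[0,0,-0.03,0,0,0,-1],[0,0,-0.025,0,0,0,-1],[0,0,-0.015,0,0,0,-1],[0,0,-0.01,0,0,0,-1],[0,0,-0.006,0,0,0,-1],[0,0,0,0,0,0,-1]]]}}

```text
clock: 22.9
eef_pos: [493.2, -320.1, 113.0]
tcp_rot: [-3.142, -0.0, 1.505]
contact_force: [0.0, -0.0, -1.5]
opening: 0.169
grasp_force: 115.9
```

```bash
python3 st.py
```

```text
[ 493.2 -320.1  113. ] yaw [-3.142 -0.     1.505] F [ 0.  -0.  -1.5] M [0.02 0.01 0.01] q6 -0.513 j6 eff 0.004
```

Emit:
{"method": "send_rows", "body": {"moves": [[[0,0,-0.002,0,0,0,-1],[0,0,-0.001,0,0,0,-1],[0,0,0,0,0,0,-1]]]}}

```text
clock: 23.2
eef_pos: [493.2, -320.5, 110.5]
tcp_rot: [3.141, 0.0, 1.505]
contact_force: [-0.7, 0.3, -1.6]
opening: 0.168
grasp_force: 115.9
```

```bash
python3 st.py
```

```text
[ 493.2 -320.5  110.5] yaw [3.141 0.    1.505] F [-0.7  0.3 -1.6] M [-0.03 -0.03  0.03] q6 -0.513 j6 eff 0.001
```

Emit:
{"method": "send_rows", "body": {"moves": [[[0,0,-0.001,0,0,0,-1],[0,0,-0.001,0,0,0,-1],[0,0,0,0,0,0,-1],[0,0,0,0,0,0,-1]]]}}

```text
clock: 23.6
eef_pos: [493.3, -320.4, 108.6]
tcp_rot: [3.141, 0.0, 1.505]
contact_force: [-0.8, 2.2, 4.6]
opening: 0.17
grasp_force: 116.9
```

```bash
python3 st.py
```

```text
[ 493.3 -320.4  108.6] yaw [3.141 0.    1.505] F [-0.8  2.2  4.6] M [-0.05  0.2  -0.08] q6 -0.513 j6 eff -0.069
```

Emit:
{"method": "send_rows", "body": {"moves": [[[0,0,-0.001,0,0,0,-1],[0,0,0,0,0,0,-1]]]}}

```text
clock: 23.8
eef_pos: [493.4, -320.3, 108.2]
tcp_rot: [3.141, 0.0, 1.505]
contact_force: [-2.8, 5.1, 12.0]
opening: 0.164
grasp_force: 117.9
```

```bash
python3 st.py
```

```text
[ 493.4 -320.3  108.2] yaw [3.141 0.    1.505] F [-2.8  5.1 12. ] M [ 0.    0.52 -0.18] q6 -0.512 j6 eff -0.178
```

The bar is resting on the cheeks. Releasing gently and rising.

Emit:
{"method": "send_rows", "body": {"moves": [[[0,0,0.0005,0,0,0,-0.6],[0,0,0,0,0,0,-0.4],[0,0,0,0,0,0,-0.2],[0,0,0,0,0,0,0.2],[0,0,0,0,0,0,0.5],[0,0,0,0,0,0,0.5],[0,0,0,0,0,0,0.5],[0,0,0,0,0,0,0.5]]]}}

```text
clock: 24.6
eef_pos: [493.0, -320.3, 107.5]
tcp_rot: [-3.142, -0.0, 1.505]
contact_force: [0.6, 0.3, 0.6]
opening: 0.75
grasp_force: 0.0
```

Emit:
{"method": "send_rows", "body": {"moves": [[[0,0,0.02,0,0,0,0.5],[0,0,0.03,0,0,0,0.5],[0,0,0.04,0,0,0,0.5],[0,0,0.04,0,0,0,0.5],[0,0,0.04,0,0,0,0.5],[0,0,0.03,0,0,0,0.5],[0,0,0,0,0,0,0.5],[0,0,0,0,0,0,0.5]]]}}

```text
clock: 25.4
eef_pos: [493.1, -320.3, 307.9]
tcp_rot: [3.141, 0.001, 1.505]
contact_force: [-0.5, -0.5, -0.6]
opening: 0.751
grasp_force: 0.0
```

```bash
python3 st.py; python3 - <<'E'
from meas import *
s=sense();f=grab_frame('wrist');g=grab_frame('side');save('w7',f);save('s7',g)
a=cv2.resize(g['img'][130:350,230:430],(500,550),interpolation=2)
b=cv2.resize(f['img'][:300,170:470],(300,300))
m=np.zeros((550,800,3),np.uint8);m[:,:500]=a;m[:300,500:]=b;cv2.imwrite('pics/m7.png',m[:,:,::-1])
hsv=cv2.cvtColor(f['img'],cv2.COLOR_RGB2HSV)
mk=((hsv[...,0]<14)&(hsv[...,1]>200)&(hsv[...,2]>140)).astype(np.uint8)
n,l,st,ce=cv2.connectedComponentsWithStats(mk)
for i in range(1,n):
    if st[i,4]>200:
        r=cv2.minAreaRect(np.argwhere(l==i)[:,::-1].astype(np.float32));print(toz(cv2.boxPoints(r),120,f,s).round(1).tolist())
for c in ([533.2,-68.3,102],[493.2,137.9,102]): print(meas(s,g,topix(c,g)[0])[2])
E
```

```text
[ 493.1 -320.3  307.9] yaw [3.141e+00 1.000e-03 1.505e+00] F [-0.5 -0.5 -0.6] M [ 0.01 -0.04  0.03] q6 -0.513 j6 eff -0.0
[[490.2, -271.5, 120.0], [503.0, -272.4, 120.0], [496.9, -376.9, 120.0], [482.7, -375.9, 120.0]]
[[359.9, -403.0, 120.0], [463.8, -359.2, 120.0], [472.8, -385.2, 120.0], [366.8, -431.3, 120.0]]
41.99676248953257
83.743138029992
```

View pics/m7.png

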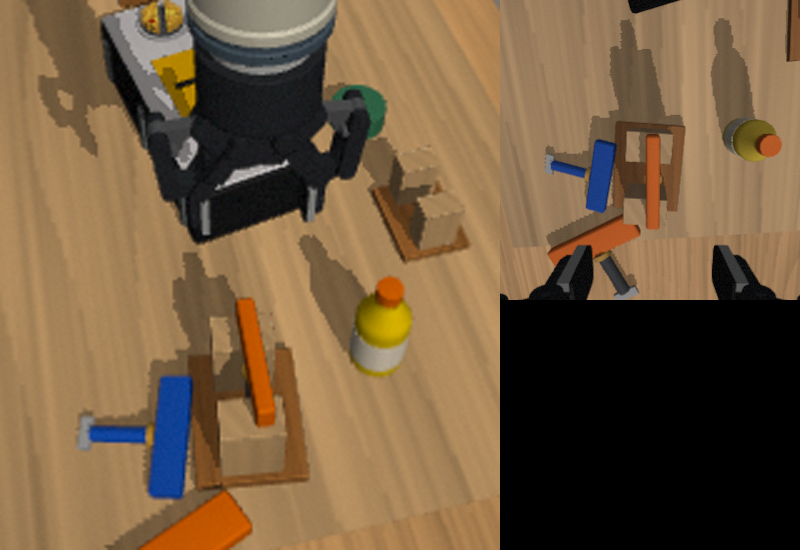

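The key is back on the rack as found: its bar spans y -376 to -272 at x about 493, across both cheeks. The glue bottle, wax tin and offcut have not moved. Handing in.

```bash
python3 -c "
from rig import sign_off
print(sign_off())"
```

```text
the job is handed in; nothing more can be done
None
```

Both screws were turned clockwise to firm stops, the orange key is hanging upright on its rack as found, and the job was handed in at about 25 s; the blue key and the larger orange key fell over during the run, cause not established, and lie on the table.

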